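# Latch the gate of the loaded checking fixture

## Task

Two alike aluminium checking fixtures stand on the plate with their front gates open; only one of them has a casting clamped in it, ready to be scanned. Push that fixture's gate fully shut so that its sprung latch snaps in behind the strike and holds it, then let go. Leave the empty fixture's gate open, as it stands.

Things in the scene. Friction and masses are not known exactly. Their poses are not given: they have to be found in the camera images.
- gate (a joint): Angle (rad) of the LOADED fixture's gate (dark iron casting under its closed clamp): 0 shut on a hard stop, starts 0.5 to 1.1 open, stays where left. Aluminium bar 14 mm thick, 170 mm from hinge pin to free end, 35 to 95 mm above the table. Hinged at its left seen from the robot; shuts away from the robot. Nearly free until the last 0.1 rad, where the latch needs about 7 N near the free end.
- bolt (a joint): Travel (m) of the sprung steel bolt in that gate's free end: 0 out, 0.0085 fully in. It sticks 9 mm out, bevelled on the side that leads when shutting. The strike presses it in about 7 mm; it snaps out behind the strike when the gate is within about 0.015 rad of shut and then holds the gate.
- gate_end (a point): Where to push: on the loaded fixture's gate, on the face towards the robot, 140 mm from the hinge pin, 30 mm from the free end, 65 mm above the table. Axes: x square into the face (the way to push), y along the gate to the hinge, z up; hinge pin at (+7, +140) mm in x, y. Shut, the gate lies between posts 105 mm high; the strike starts 32 mm beyond this point and stands 6 mm proud of the face.
- spare_gate_end (a point): The same point, with the same axes, on the like gate of the other, EMPTY fixture (no casting, clamp raised). That gate stays open as it stands.

How it is judged:
By the outcome, as a careful person would: the job done as asked, in the order asked, and still so for the second after the job is handed in, with the robot touching nothing.
It also fails if it takes over 30 s, if anything falls off the work surface, if the arm or the gripper's body presses on something with over 40 N, if the wrist force passes 120 N, or if a joint passes its speed limit or range.

## Robot

A 7-joint arm with a two-finger parallel gripper is mounted at the origin on the work surface. World frame = base frame: x ahead of the robot, y to its left, z up, the work surface at z = 0. Lengths are in m, angles in rad, forces in N, time in s.
With the tool pointing down it reaches from about 0.425 to 0.95 m from the base axis. Payload 4.7 kg.
Tool frame: the origin (TCP) lies between the finger pads; the fingertips stand robot.finger_overhang ahead of it and the grasp point (between the pads) lies 6 mm ahead of it (robot.finger_overhang is the distance from the TCP to the fingertips, in m); z points along the fingers, y is the line along which they close (so a half turn about z gives the same grasp; the last joint's range is limited). The gripper opens to 87 mm and grips with 3 to 60 N. Pads are 19 mm wide; open, the fingers measure 117 mm over their backs; the gripper's body (75 mm by 190 mm) begins 51 mm behind the grasp point.
Start: joints at [-1.312, 0.469, -0.049, 1.532, 0.024, 1.141, -0.082], TCP at [0.192, 0.647, 0.248] pointing down, gripper open.
Joint ranges: [-2.59, 2.59], [-0.33, 1.99], [-1.39, 1.29], [0.1, 2.45], [-1.04, 4.18], [0.21, 1.99], [-2.66, 2.66]. Speed limits (rad/s): [2.57, 2.57, 3.14, 3.14, 3.14, 3.14, 3.14].

## Interface

Orientations are given as a unit quaternion [w, x, y, z].
In Python, from station import robot gives the robot as it stands. The module is installed in compiled form; this text tells all that it offers.
- The arm moves only by the shell command python3 -m crank 'ROWS'. ROWS is text: rows parted by semicolons, each of 7 numbers parted by spaces: the closure, from -1 (fully open) to 1 (shut), then the shift along the tool's x, y, z as a fraction of full scale, then the turn, a rotation vector about the tool's x, y, z as a fraction of full scale. In form: claw tx ty tz wx wy wz; .... A call has exactly 5 rows; each row shifts and turns the commanded pose from where the row before left it, along the tool's axes as they then stand; what a row does not reach is not made up. Full scale, the value 1, is 0.2 m for a shift and 90 degrees for a turn. A row lasts 1/10 s, in which the tool goes at most 50 mm and 8.59 degrees, less where a joint would pass 70% of its speed; a pose out of reach is approached as far as the arm can. A call with a number of a shift or a turn outside -1 to 1 is refused whole. A call with a gripper value outside its range is refused whole. The fingers move at their own pace and stop on an object; the grip force is fixed at half the most. Time passes only in rows, so rows that do not move let the fingers close, or fill a call up. It gives the time, the measured TCP pose, the force, the opening and the grip force at its end, in the units of the state.
- robot.get_state(): the state, without advancing time (a new reading comes with each control period).
- robot.read_camera(name): name is "scene" or "top" or "wrist"; returns a dict with "color" (384x512x3 uint8, red, green, blue), "intrinsics" (3x3 intrinsics, pixels), "rvec" (rotation vector, rad) and "tvec" (3), from world to camera coordinates, as OpenCV has them; the wrist camera has in their place "hand_eye" (4x4, takes a point from camera to tool coordinates, whose origin is the TCP and whose axes are the flange's). Camera axes: x right, y down, z forward; pixel columns grow to the right and rows downward; lengths in m; the calibration is good to about 2 mm. A picture is of the moment at which its call begins: read the wrist's pose just before it. There is no depth.
- robot.job_done(): hands the job in; it is judged then, once.
Trained networks look in a picture, given as the dict that the camera call returned (one of the last four; its "shot" number tells which), for a name from the list of things; names that differ only in an ending like _2 or _b are one class to them, and where a whole thing is asked for, a point or a joint stands for the part that bears it (a point fixed in the world has none). Each returns a list of dicts, best first, with "score" (0 to 1); they miss things now and then, are a little off and sometimes report something else, mostly with a low value. They report only what shows in the picture. A call takes as long as a camera call.
- robot.look_for(label, picture): "bbox" ([left, top, right, bottom] in pixels, round what is visible of it).
- robot.silhouettes(label, picture): "region" (384x512 bool, what is visible of it) and "bbox" ([left, top, right, bottom] in pixels, round what is visible of it).
- robot.pinpoint(label, picture): "location" ([column, row] in pixels: a listed point, or the origin of a listed thing).
The state is a dict: "time_s": time; "joints": joint angles; "qvel": joint speeds; "joint_efforts": joint torques, N m; "tool_pos": TCP position; "tcp_rot": TCP orientation; "contact_force": force on the tool from outside, world axes, zero at the start; "moment": the same for the moment, N m; "width": finger opening in m; "gripper_force": force on a finger pad.
Only numpy, scipy, OpenCV 4.12 (cv2) and the standard library are available. Lean on these libraries where they do the work, as an engineer would, in place of code of your own. Each camera call takes 0.05 s, during which the arm holds its last target. There are 200 camera calls.

## Working session

There is one attempt and no reset: what is moved stays moved. The work goes in short steps, Python scripts to look and compute and a shell command to move; the robot and the scene stay as the last step left them, time stands still between calls to the robot, and variables do not carry over. Pictures are saved under pics/ and viewed, at most 10 in all, crops included, and the job is handed in when it is done.

```bash
mkdir -p pics; cat > h.py <<'E'
import numpy as np,cv2
from station import robot
from scipy.spatial.transform import Rotation as R
def proj(c):
    P=np.hstack([cv2.Rodrigues(np.array(c["rvec"],float))[0],np.array(c["tvec"],float).reshape(3,1)])
    return np.array(c["intrinsics"])@P
def ray(c,px,z):
    P=proj(c);H=P[:,[0,1,3]].copy();H[:,2]+=P[:,2]*z
    v=np.linalg.solve(H,[px[0],px[1],1]);return v[:2]/v[2]
E
python3 - <<'E'
from h import *
s=robot.get_state();print(s["tool_pos"],s["tcp_rot"],robot.finger_overhang,s["time_s"])
ims=[]
for n in("top","scene"):
    c=robot.read_camera(n);ims.append(c["color"][:,:,::-1].copy())
    for l in("gate_end","spare_gate_end","gate","bolt"):
        for d in robot.pinpoint(l,c)[:3]:
            print(n,l,round(d["score"],2),np.round(d["location"],1),np.round(ray(c,d["location"],.065),3))
for n,i in zip(("top","scene"),ims): cv2.imwrite(f"pics/{n}.png",cv2.resize(i,(768,576)))
E
```

```text
[0.19140898 0.64671263 0.24648716] [-1.17896803e-04  1.43378025e-01  9.89667504e-01 -9.79911686e-04] 0.025 0.0
top gate_end 0.59 [186.2 231.6] [0.456 0.157]
top spare_gate_end 0.71 [339.8 238.1] [ 0.428 -0.253]Traceback (most recent call last):
  File "<stdin>", line 7, in <module>
ValueError: it knows: gate_end, spare_gate_end
```

```bash
python3 - <<'E'
from h import *
ims=[]
for n in("top","scene"):
    c=robot.read_camera(n);ims.append(c["color"][:,:,::-1].copy())
    for l in("gate_end","spare_gate_end"):
        for d in robot.pinpoint(l,c)[:3]:
            print(n,l,round(d["score"],2),np.round(d["location"],1),np.round(ray(c,d["location"],.065),3))
for n,i in zip(("top","scene"),ims): cv2.imwrite(f"pics/{n}.png",cv2.resize(i,(768,576)))
E
```

```text
top gate_end 0.79 [184.3 231.4] [0.457 0.162]
top spare_gate_end 0.93 [337.9 239.2] [ 0.425 -0.248]
scene gate_end 0.63 [336.  203.2] [0.458 0.157]
scene spare_gate_end 0.83 [217.  111.6] [ 0.434 -0.252]
```

View pics/top.png

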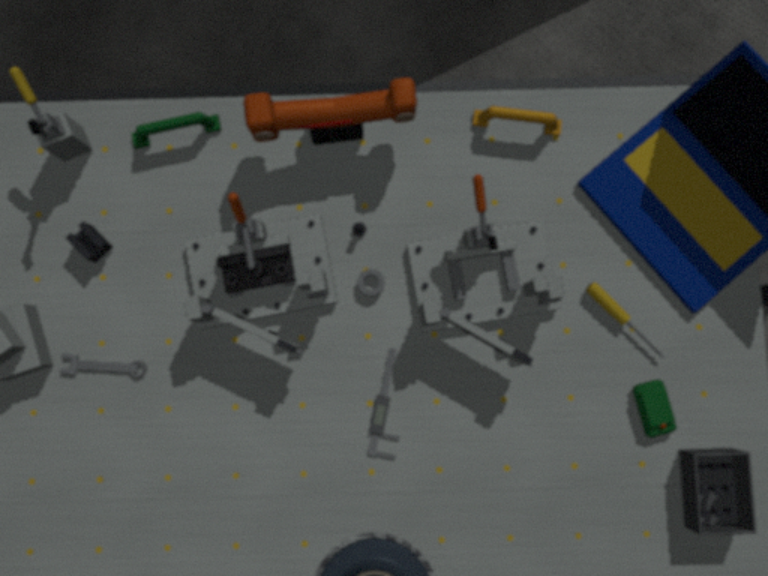

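View pics/scene.png

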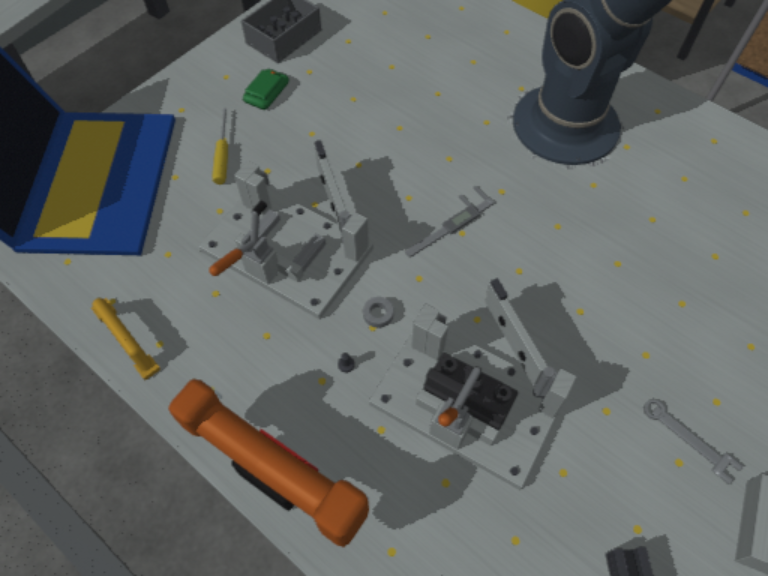

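The top view shows the loaded fixture on the left: dark casting at (255,268), gate from hinge (205,308) to free end (297,350). The empty one is on the right, around (485,270). The networks' gate_end at (276,347) agrees with the picture. Next, a closer look for the hinge and the shut direction.

```bash
python3 - <<'E'
from h import *
i=cv2.imread("pics/top.png")
i=i[205:365,170:350]; i=cv2.convertScaleAbs(i,alpha=1.8)
i=cv2.resize(i,None,fx=3.6,fy=3.6,interpolation=cv2.INTER_CUBIC); cv2.imwrite("pics/crop.png",i)
E
```

```text
(no output)
```

View pics/crop.png

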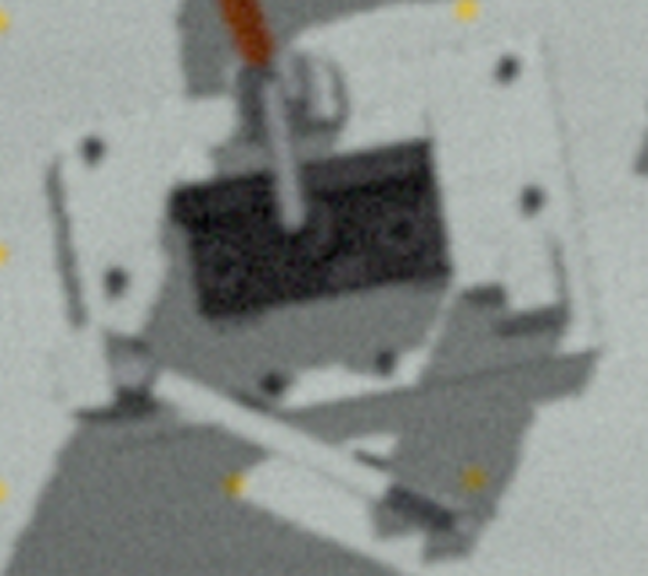

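```bash
python3 - <<'E'
from h import *
c=robot.read_camera("top")
g=lambda u,v,z:ray(c,[(u/3.6+170)/1.5,(v/3.6+205)/1.5],z)
for a,b in(((272,383),(386,361)),((92,149),(507,67)),((116,281),(532,199))):
    d=g(*b,.012)-g(*a,.012);print("plate dir",np.degrees(np.arctan2(d[1],d[0])))
a,b=g(172,382,.095),g(385,492,.095);d=b-a;L=np.linalg.norm(d);d/=L
print("gate top",a,b,L,np.degrees(np.arctan2(d[1],d[0])))
e=np.array([.4575,.1585]);n=np.array([-d[1],d[0]]);print("n",n)
print("hinge",e-d*.14+n*.007, "end gap on line",(e-a)@n,"dist",(e-a)@d,"to top free end",g(455,522,.095))
E
```

```text
plate dir -80.53337065936948
plate dir -80.12962584816535
plate dir -80.23118994360104
gate top [0.52144357 0.25945123] [0.46540147 0.15668922] 0.11705019310590511 -118.60619844035317
n [ 0.87793118 -0.47878684]
hinge [0.53067568 0.27805886] end gap on line -0.0078039295072542935 dist 0.11924357144538805 to top free end [0.45005098 0.12307727]
```

```bash
python3 -m crank '1 0 0 0 0 0 -0.0582;1 0 0 0 0 0 -0.0582;1 0 0 0 0 0 -0.0582;1 0 0 0 0 0 -0.0582;1 0 0 0 0 0 -0.0582'
cat > w.py <<'E'
from h import *
import sys
H=np.array([.5307,.2781]);d0=np.array([.1685,-.9857]);n0=np.array([.9857,.1685])
s=robot.get_state();q=s["tcp_rot"];r=R.from_quat([q[1],q[2],q[3],q[0]]);M=r.as_matrix();p=np.array(s["tool_pos"])
print("t",s["time_s"],"p",p.round(4),"u,w",((p[:2]-H)@d0).round(4),((p[:2]-H)@n0).round(4),"xang",np.degrees(np.arctan2(M[1,0],M[0,0])).round(2),"tilt",M[:,2].round(3),"F",np.round(s["contact_force"],1),"wid",round(s["width"],4))
a=list(map(float,sys.argv[1:]))
for i in range(0,len(a),3):
    T=np.r_[H+a[i]*d0+a[i+1]*n0,a[i+2]];print("to",T.round(3),"shift/0.2 tool",(M.T@(T-p)/.2).round(3))
E
python3 w.py .103 -.14 .24 .103 -.14 .083
```

```text
time_s: 1.0
tool_pos: [0.1916, 0.6472, 0.2476]
tcp_rot: [-0.0, -0.086, 0.996, 0.0]
contact_force: [-1.2, -1.0, 0.8]
width: 0.0548
gripper_force: 0.0
t 1.0 p [0.1916 0.6472 0.2476] u,w -0.421 -0.2721 xang -170.09 tilt [-0.  0. -1.] F [-1.2 -1.   0.8] wid 0.0548
to [0.41  0.153 0.24 ] shift/0.2 tool [-0.651 -2.622  0.038]
to [0.41  0.153 0.083] shift/0.2 tool [-0.651 -2.623  0.823]
```

```bash
python3 -m crank '1 -0.04 -0.17 0 0 0 0;1 -0.04 -0.17 0 0 0 0;1 -0.04 -0.17 0 0 0 0;1 -0.04 -0.17 0 0 0 0;1 -0.04 -0.17 0 0 0 0' >/dev/null
python3 -m crank '1 -0.04 -0.17 0 0 0 0;1 -0.04 -0.17 0 0 0 0;1 -0.04 -0.17 0 0 0 0;1 -0.04 -0.17 0 0 0 0;1 -0.04 -0.17 0 0 0 0' >/dev/null
python3 -m crank '1 -0.05 -0.18 0 0 0 0;1 -0.05 -0.18 0 0 0 0;1 -0.05 -0.18 0 0 0 0;1 -0.05 -0.18 0 0 0 0;1 -0.05 -0.18 0 0 0 0' 
python3 w.py .103 -.14 .083
python3 - <<'E'
from h import *
c=robot.read_camera("scene");cv2.imwrite("pics/s2.png",cv2.resize(c["color"][:,:,::-1],(768,576)))
E
```

```text
time_s: 2.5
tool_pos: [0.4078, 0.1552, 0.248]
tcp_rot: [0.001, -0.085, 0.996, 0.0]
contact_force: [0.5, 0.1, -0.5]
width: 0.0007
gripper_force: 0.0
t 2.5 p [0.4078 0.1552 0.248 ] u,w 0.1004 -0.1418 xang -170.29 tilt [ 0.001  0.001 -1.   ] F [ 0.5  0.1 -0.5] wid 0.0007
to [0.41  0.153 0.083] shift/0.2 tool [-0.008 -0.013  0.825]
```

View pics/s2.png

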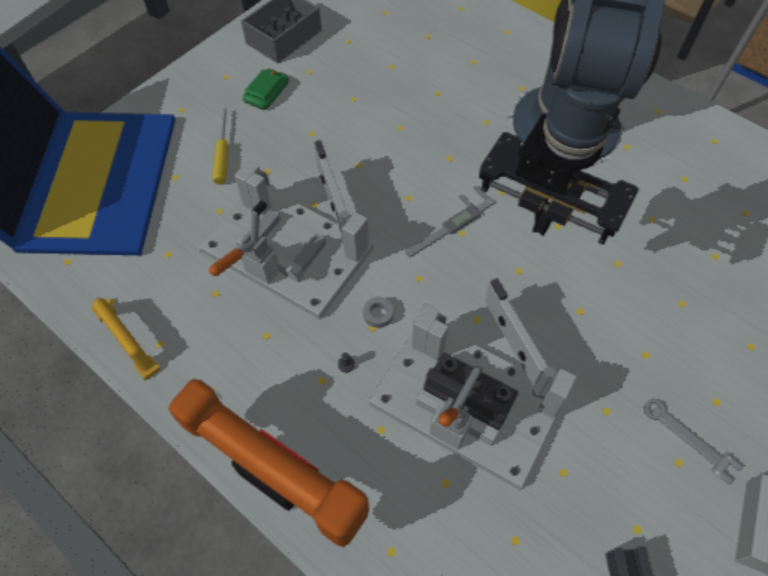

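The gripper (550,200) hangs on the robot's side of the loaded gate (500,300), which hasn't moved. Descending.

```bash
python3 -m crank '1 0 -0.01 0.17 0 0 0;1 0 0 0.17 0 0 0;1 0 0 0.17 0 0 0;1 0 0 0.17 0 0 0;1 0 0 0.14 0 0 0' >/dev/null
python3 w.py .103 -.111 .083 .126 -.068 .083 .135 -.0165 .083
python3 - <<'E'
from h import *
c=robot.read_camera("scene");i=c["color"][130:300,280:420,::-1];cv2.imwrite("pics/s3.png",cv2.resize(i,None,fx=3.5,fy=3.5))
E
```

```text
t 3.05 p [0.4074 0.1547 0.0822] u,w 0.1008 -0.1424 xang -170.3 tilt [-0.  0. -1.] F [ 0.1  0.3 -0.4] wid 0.0006
to [0.439 0.158 0.083] shift/0.2 tool [-0.157 -0.011 -0.004]
to [0.485 0.142 0.083] shift/0.2 tool [-0.372 -0.126 -0.004]
to [0.537 0.142 0.083] shift/0.2 tool [-0.629 -0.171 -0.004]
```

View pics/s3.png

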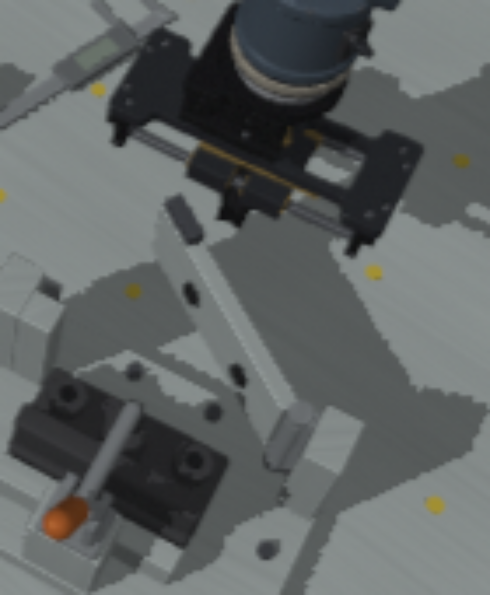

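The fingers at (235,205) are just behind the gate near its free end, and nothing is touching. Pushing along the arc.

```bash
python3 -m crank '1 -0.03 0 0 0 0 0;1 -0.03 0 0 0 0 0;1 -0.03 0 0 0 0 0;1 -0.03 0 0 0 0 0;1 -0.03 -0.01 0 0 0 0' >/dev/null
python3 w.py
python3 -m crank '1 -0.045 -0.025 0 0 0 0;1 -0.045 -0.025 0 0 0 0;1 -0.045 -0.025 0 0 0 0;1 -0.045 -0.02 0 0 0 0;1 -0.045 -0.02 0 0 0 0' >/dev/null
python3 w.py .135 -.03 .083 .135 -.0165 .083
python3 - <<'E'
from h import *
c=robot.read_camera("top");i=c["color"][120:260,100:260,::-1];cv2.imwrite("pics/t4.png",cv2.convertScaleAbs(cv2.resize(i,None,fx=4,fy=4),alpha=1.6))
E
```

```text
t 3.6 p [0.4388 0.1583 0.0845] u,w 0.1026 -0.1108 xang -170.28 tilt [ 0.002  0.001 -1.   ] F [0.7 0.5 0.2] wid 0.0003
t 4.1 p [0.4862 0.1418 0.0832] u,w 0.1269 -0.0668 xang -170.34 tilt [-0.001 -0.001 -1.   ] F [-3.  -1.6  0.6] wid 0.0004
to [0.524 0.14  0.083] shift/0.2 tool [-0.184 -0.04   0.001]
to [0.537 0.142 0.083] shift/0.2 tool [-0.252 -0.04   0.001]
```

View pics/t4.png

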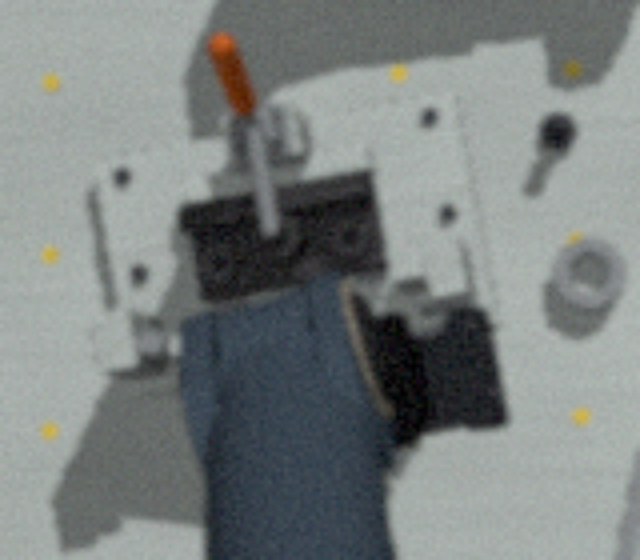

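```bash
python3 - <<'E'
from h import *
t=robot.read_camera("top");s=robot.read_camera("scene")
for n,a,b in(("rod near",(247,272),(478,370)),("orange start",(243,222),(455,405)),("orange end",(232,195),(442,420)),("post R",(317,272),(432,310))):
    X=cv2.triangulatePoints(proj(t),proj(s),np.array(a,float)/1.5,np.array(b,float)/1.5);print(n,(X[:3]/X[3]).ravel().round(3))
E
python3 -m crank '1 -0.03 -0.01 0 0 0 0;1 -0.03 -0.01 0 0 0 0;1 -0.03 -0.01 0 0 0 0;1 -0.03 -0.01 0 0 0 0;1 -0.03 0 0 0 0 0' >/dev/null
python3 w.py .135 -.0165 .083
```

```text
rod near [0.59  0.202 0.106]
orange start [0.669 0.208 0.138]
orange end [0.708 0.215 0.178]
post R [0.576 0.088 0.136]
t 4.75 p [0.5171 0.1395 0.0835] u,w 0.1344 -0.0367 xang -170.3 tilt [-0. -0. -1.] F [-1.7 -0.8  1.3] wid 0.0004
to [0.537 0.142 0.083] shift/0.2 tool [-0.101 -0.003  0.002]
```

The clamp rod (x≥0.59 at z≈0.106) is clear of the gripper body's front, which will end at x≈0.575 and z≥0.128. Closing on.

```bash
python3 -m crank '1 -0.02 0 0 0 0 0;1 -0.02 0 0 0 0 0;1 -0.02 0 0 0 0 0;1 -0.02 0 0 0 0 0;1 -0.015 0 0 0 0 0' >/dev/null
python3 w.py .135 -.0165 .083
```

```text
t 5.25 p [0.5319 0.1413 0.083 ] u,w 0.135 -0.0219 xang -170.34 tilt [-0.01  -0.003 -1.   ] F [-16.3  -4.3  12.1] wid 0.0008
to [0.537 0.142 0.083] shift/0.2 tool [-0.027  0.    -0.   ]
```

```bash
python3 -m crank '1 -0.015 0 0 0 0 0;1 -0.01 0 0 0 0 0;1 -0.01 0 0 0 0 0;1 0 0 0 0 0 0;1 0 0 0 0 0 0' >/dev/null
python3 w.py .135 -.0165 .083
```

```text
t 5.75 p [0.5319 0.1414 0.0822] u,w 0.1349 -0.0219 xang -170.31 tilt [-0.024 -0.006 -1.   ] F [-26.6  -5.6  20. ] wid 0.0005
to [0.537 0.142 0.083] shift/0.2 tool [-0.027 -0.    -0.005]
```

```bash
python3 - <<'E'
from h import *
w=robot.read_camera("wrist")["color"][:,:,::-1];c=robot.read_camera("scene");i=c["color"][160:320,240:400,::-1]
cv2.imwrite("pics/w5.png",np.hstack([cv2.resize(w,(400,300)),cv2.resize(i,(300,300))]) if 0 else np.hstack([cv2.resize(i,(480,480)),cv2.convertScaleAbs(cv2.resize(w,(320,480)),alpha=1.5)]))
E
```

```text
(no output)
```

View pics/w5.png

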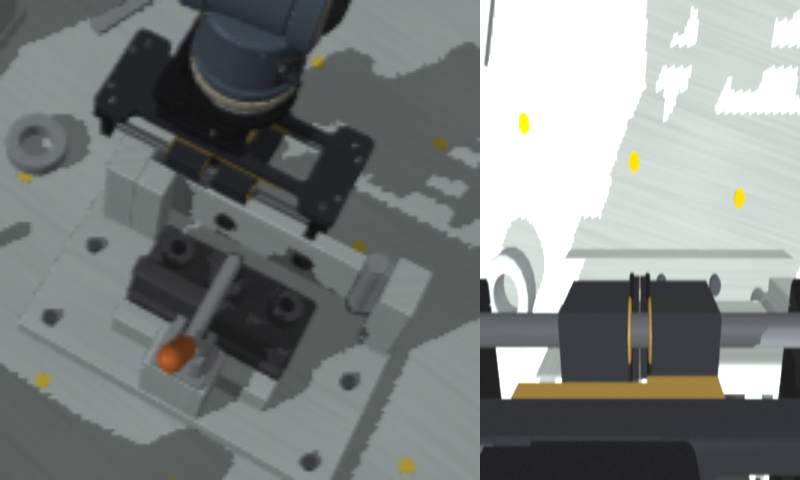

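The gate looks shut or nearly so, with its free end at the strike post (125,150). I'll back off and measure it.

```bash
python3 -m crank '1 0.04 0 0 0 0 0;1 0.08 0 0 0 0 0;1 0.1 0 0 0 0 0;1 0.15 0 0 0 0 0;1 0.15 0 0 0 0 0' >/dev/null
python3 w.py .135 -.0165 .083
python3 - <<'E'
from h import *
for n in("scene","top"):
    c=robot.read_camera(n);
    for l in("gate_end","spare_gate_end"):
        for d in robot.pinpoint(l,c)[:2]:
            p=ray(c,d["location"],.065);print(n,l,round(d["score"],2),p.round(4))
    if n=="scene": i=c["color"][180:300,260:400,::-1];cv2.imwrite("pics/s6.png",cv2.resize(i,None,fx=5,fy=5,interpolation=cv2.INTER_CUBIC))
E
```

```text
t 6.35 p [0.4408 0.127  0.084 ] u,w 0.1338 -0.1141 xang -170.31 tilt [ 0.004  0.001 -1.   ] F [ 0.2 -0.3 -0.3] wid 0.0005
to [0.537 0.142 0.083] shift/0.2 tool [-0.488 -0.006  0.007]
scene gate_end 0.57 [0.5433 0.1391]
scene spare_gate_end 0.57 [ 0.4271 -0.2486]
top gate_end 0.93 [0.5395 0.1355]
top spare_gate_end 0.8 [ 0.431  -0.2512]
```

View pics/s6.png

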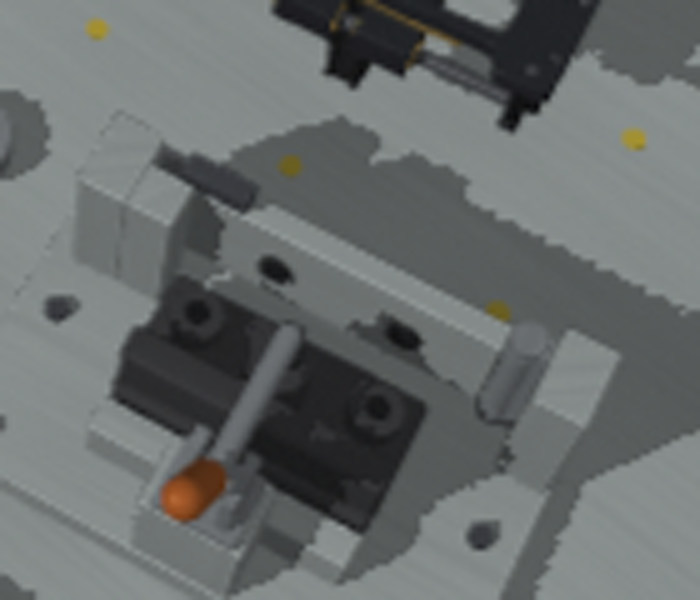

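```bash
python3 - <<'E'
from h import *
c=robot.read_camera("scene")
g=lambda u,v,z:ray(c,[u/5+260,v/5+180],z)
for n,a,b,z in(("gate fixture edge",(225,213),(480,357),.095),("gate robot edge",(268,205),(510,338),.095),("casting front-top",(185,280),(425,405),.06),("plate back",(0,483),(215,597),.012)):
    A,B=g(*a,z),g(*b,z);d=A-B;print(n,np.degrees(np.arctan2(d[1],d[0])).round(1),A.round(3),B.round(3))
t=robot.read_camera("top");i=t["color"][150:250,110:240,::-1];cv2.imwrite("pics/t7.png",cv2.convertScaleAbs(cv2.resize(i,None,fx=6,fy=6,interpolation=cv2.INTER_CUBIC),alpha=1.6))
E
```

```text
gate fixture edge -82.9 [0.561 0.138] [0.545 0.265]
gate robot edge -82.3 [0.545 0.151] [0.529 0.27 ]
casting front-top -80.1 [0.584 0.137] [0.564 0.256]
plate back -78.8 [0.701 0.124] [0.68  0.232]
```

View pics/t7.png

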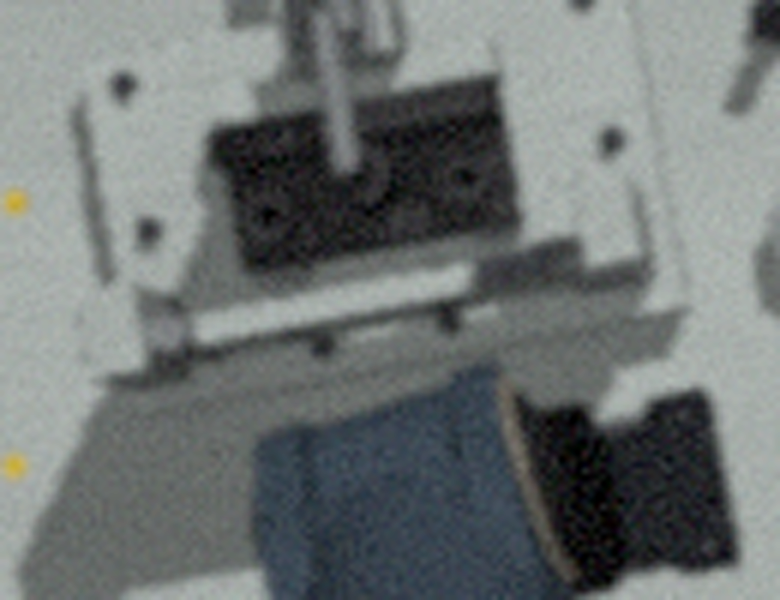

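Image measurements can't settle whether it is fully shut, as it may be about 0.04 rad short. I'll push again nearer the hinge, well clear of the strike, and compare where it stops.

```bash
python3 -m crank '1 -0.1 0.05 0 0 0 0;1 -0.1 0.05 0 0 0 0;1 -0.1 0 0 0 0 0;1 -0.08 0 0 0 0 0;1 -0.04 0 0 0 0 0' >/dev/null
python3 w.py
python3 -m crank '1 -0.02 0 0 0 0 0;1 -0.02 0 0 0 0 0;1 -0.02 0 0 0 0 0;1 -0.01 0 0 0 0 0;1 0 0 0 0 0 0' >/dev/null
python3 w.py
```

```text
t 7.25 p [0.5215 0.161  0.0835] u,w 0.1139 -0.0288 xang -170.32 tilt [ 0.002  0.    -1.   ] F [ 0.9 -0.3 -0.2] wid 0.0006
t 7.75 p [0.5283 0.1619 0.0829] u,w 0.1141 -0.022 xang -170.29 tilt [-0.011 -0.002 -1.   ] F [-9.3 -2.1  6.8] wid 0.0004
```

```bash
python3 -m crank '1 -0.02 0 0 0 0 0;1 -0.02 0 0 0 0 0;1 -0.02 0 0 0 0 0;1 -0.02 0 0 0 0 0;1 0 0 0 0 0 0' >/dev/null
python3 w.py
python3 -m crank '1 -0.02 0 0 0 0 0;1 -0.02 0 0 0 0 0;1 -0.02 0 0 0 0 0;1 0 0 0 0 0 0;1 0 0 0 0 0 0' >/dev/null
python3 w.py
```

```text
t 8.25 p [0.5284 0.1619 0.0813] u,w 0.1142 -0.0219 xang -170.23 tilt [-0.046 -0.01  -0.999] F [-43.9  -8.   35.5] wid 0.0002
t 8.75 p [0.5284 0.1619 0.0809] u,w 0.1142 -0.0218 xang -170.19 tilt [-0.072 -0.016 -0.997] F [-69.6 -12.7  59.1] wid 0.0005
```

It stands rigid under 70 N, and the stop position is the same at both push points. That means the gate is parallel to the fixture and on its hard stop. Backing away and rising clear.

```bash
python3 -m crank '1 0.06 0 0 0 0 0;1 0.08 0 0 0 0 0;1 0.12 0 0 0 0 0;1 0.15 0 0 0 0 0;1 0.15 0 0 0 0 0' >/dev/null
python3 -m crank '1 0 0 -0.15 0 0 0;1 0 0 -0.15 0 0 0;1 0 0 -0.15 0 0 0;1 0 0 -0.15 0 0 0;1 0 0 0 0 0 0' >/dev/null
python3 w.py
python3 - <<'E'
from h import *
c=robot.read_camera("scene")
for n in("gate_end","spare_gate_end"):
    for d in robot.pinpoint(n,c)[:1]: print(n,d["score"],ray(c,d["location"],.065).round(4))
i=c["color"][50:300,130:400,::-1];cv2.imwrite("pics/s8.png",cv2.resize(i,(648,600),interpolation=cv2.INTER_CUBIC))
E
```

```text
t 9.75 p [0.4524 0.1496 0.2075] u,w 0.1135 -0.0989 xang -170.3 tilt [ 0.008  0.004 -1.   ] F [-0.2  0.4 -0.2] wid 0.0004
gate_end 0.91 [0.533  0.1405]
spare_gate_end 0.94 [ 0.429  -0.2498]
```

View pics/s8.png

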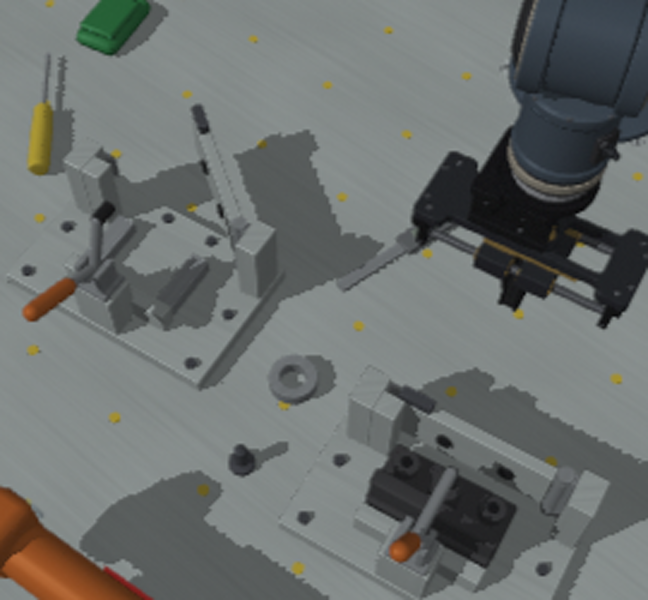

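The loaded gate lies in line between its posts (350–600, 380–500), in the same pixels as before the hard push, so it has not sprung back. The empty fixture's gate (200–245, 110–240) is still open, and the gripper is clear.

```bash
python3 -c "
from station import robot
print(robot.job_done())"
```

```text
the job is handed in; nothing more can be done
None
```

I pushed the loaded fixture's gate onto its hard stop, where it held rigid under about 70 N and stayed put after I let go; I didn't pull-test the latch. The empty fixture's gate is still open as it stood, the arm is clear, and the job is handed in at about 10 s.

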